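Shim the rocking studio mixer

TASK

The mixer on the desk rocks because its red-capped foot is too short. Push the yellow wedge along the desk, without gripping or lifting it, tip first under that foot until the foot stands on the wedge's flat top and the mixer sits level, without shoving the mixer out of its place. Then press down firmly with a fingertip on the green round pad on top of the mixer to check that it no longer rocks, let go, and leave the screwdriver, the wall plate and the mug alone.

Things in the scene. Friction and masses are not known exactly. Their poses are not given: they have to be found in the camera images.
- mixer: Grey audio mixer, loose, 2.2 kg; case 200 (x) x 260 (y) mm, from z = 36 to its top plate at z = 83 mm (look-only knobs to 91). Four black ball feet at x = +-85, y = +-165 mm on brackets outside the case's left and right sides, caps above them up to z = 63. Origin: midway between the feet, at the level of the long feet's undersides. At yaw 0, x points away from the robot, y to its left; z up.
- short_foot (a point): Lowest point of the short foot's ball (radius 16 mm) under the red cap, at (-85, 165, 10) mm in the mixer's frame; the other feet have black caps and are 10 mm longer. It touches the desk at the start and stands 9.5 mm above it when the wedge is home. The ball rides up the wedge, which takes a push of under 20 N.
- raised_foot (a point): Lowest point of the diagonally opposite, long foot (black cap), at (85, -165, 0) mm in the mixer's frame. At the start the mixer leans about 0.066 rad towards the short foot and this foot hangs about 10 mm above the desk; it is back down, within 2 mm, when the mixer is level.
- wedge: Yellow rigid wedge, 0.12 kg, 115 mm long (x), 48 mm wide (y). Origin: centre of its underside. Its top ramps from the 2 mm thick tip at x = +57.5 up to 9.5 mm at x = 2.5, is flat to x = -32.5, then an orange heel 30 mm high fills x = -57.5 to -32.5. The foot is home from x = 2 to x = -16 in this frame (at -16 it meets the heel). Starts left of the mixer, tip towards the short foot.
- wedge_heel (a point): Centre of the wedge's upright, flat orange heel face, the one to push on (48 mm wide, 30 mm high): 57.5 mm behind the wedge's origin, 15 mm above the desk; it faces the wedge's -x. At the start the tip is 20 to 100 mm short of the foot's lowest point, the wedge up to 30 mm off to one side and turned up to 0.3 rad.
- pad: Green round push pad, 30 mm across, fixed on the mixer's top at (60, -85) mm in its frame, near the raised corner. Origin on the pad's axis, 4 mm below its top face, which is 92 mm above the desk when the mixer is level. It is rigid: pressed with 5 to 10 N it only shows whether the mixer rocks.
- screwdriver: Blue-handled screwdriver lying on the desk beyond the wedge; to be left alone. Origin: its middle, on the underside.
- wall_plate: Aluminium connector wall plate, 115 x 70 x 6 mm with four brass sockets up to 16 mm high, lying to the right of the mixer; to be left alone. Origin: centre of its underside.
- mug: Blue mug, 76 mm across and 90 mm high, standing beyond the mixer; to be left alone. Origin: centre of its underside.
Things that resemble listed ones, but are neither listed nor needed, are in the scene too. What is meant by the wedge is not blue, grey or white, and is the larger of those in its own colour.

How it is judged (in metres and radians):
On the way, in this order (a step that is already met when the one before it is completed fails the run):
1. the short foot stands on the wedge's flat and the mixer is level (within 0.012 rad) (angle between mixer's own z axis and vertical below 0.012 rad and contact force between wedge and mixer above 0.3 N and x of short_foot in the frame of wedge between -0.021 and 0.008 m and y of short_foot in the frame of wedge between -0.024 and 0.024 m), for 0.2 s.
2. the green pad is pressed with more than 3 N and the mixer stays level (within 0.02 rad) (contact force between the fingers and pad above 3 N and angle between mixer's own z axis and vertical below 0.02 rad), for 0.1 s.
At the end, for the whole second after the job is handed in: The short foot stands on the wedge (8 mm ahead to 21 mm behind its origin, within 24 mm of its centre line) with over 0.3 N; mixer level within 0.012 rad, at rest, within 20 mm of its start; wedge flat on the desk; screwdriver, wall plate and mug within 30 mm of their starts (all of step 1 and linear speed of each of mixer, wedge below 0.01 m/s and distance of mixer from where it was at the start of the episode below 0.02 m and angle between wedge's own z axis and vertical below 0.05 rad and distance of each of screwdriver, wall_plate, mug from where it was at the start of the episode below 0.03 m); the robot touches nothing.
It fails at once if the wedge is lifted off the desk (more than 12 mm) or tipped over 0.25 rad (height (world z) of wedge above 0.012 m or angle between wedge's own z axis and vertical above 0.25 rad).
It fails at once if the mixer is lifted or tipped (over 25 mm or 0.15 rad) (height (world z) of mixer above 0.025 m or angle between mixer's own z axis and vertical above 0.15 rad).
It fails at once if the mixer is shoved more than 40 mm (distance of mixer from where it was at the start of the episode above 0.04 m).
It fails at once if a bystander (screwdriver, wall plate, mug) is moved more than 30 mm (distance of any of screwdriver, wall_plate, mug from where it was at the start of the episode above 0.03 m).
It also fails if it takes over 61 s, if anything falls off the work surface, if the arm or the gripper's body presses on something with over 40 N, if the wrist force passes 120 N, or if a joint passes its speed limit or range.

ROBOT

A 6-joint arm with a two-finger parallel gripper is mounted at the origin on the work surface. World frame = base frame: x ahead of the robot, y to its left, z up, the work surface at z = 0. Lengths are in mm, angles in degrees, forces in N, time in s.
With the tool pointing down it reaches from about 350 to 850 mm from the base axis. Payload 8.1 kg.
Tool frame: the origin (TCP) lies at the centre of the arm's flange, where the gripper is bolted on; the fingertips stand 173 mm ahead of it and the grasp point (between the pads) lies 155 mm ahead of it; z points along the fingers, y is the line along which they close (so a half turn about z gives the same grasp; the last joint's range is limited). The gripper opens to 85 mm and grips with 20 to 120 N. Pads are 22 mm wide; open, the fingers measure 114 mm over their backs; the gripper's body (76 mm by 85 mm) begins 54 mm behind the grasp point. The pads swing forward as they close: fully open they stand 13 mm farther back than shut.
Start: joints at [-70.21, 7.471, 85.268, -0, 87.261, -4.893], TCP at [250.579, -545.176, 404.692] pointing down, gripper open.
Joint ranges: [-169.43, 169.43], [-51.17, 129.36], [1.28, 143.12], [-76.62, 256.62], [0, 156.53], [-152.29, 152.29]. Speed limits (degrees/s): [136.94, 136.94, 159.86, 180, 180, 180].

INTERFACE

Orientations are given as [roll, pitch, yaw] about the fixed x, y, z axes, in that order (R = Rz(yaw) Ry(pitch) Rx(roll)).
In Python, from bench import * gives the robot as it stands.
- The arm moves only by the shell command python3 -m jog 'ROWS' [FORCE]. ROWS is text: rows parted by semicolons, each of 7 numbers parted by spaces: the shift along the tool's x, y, z scaled (see below), then the turn, a rotation vector about the tool's x, y, z scaled (see below), then the closure, from -1 (fully open) to 1 (shut). In form: tx ty tz wx wy wz hand; .... A call has 1 to 5 rows; each row shifts and turns the commanded pose from where the row before left it, along the tool's axes as they then stand; what a row does not reach is not made up. The controller multiplies each number of a shift by 0.1 m and each number of a turn by 60 degrees. A row lasts 1/8 s, in which the tool goes at most 62.5 mm and 10.7 degrees, less where a joint would pass 70% of its speed; a pose out of reach is approached as far as the arm can. A call with a number of a shift or a turn outside -1 to 1 is refused whole. A call with a gripper value outside its range is refused whole. The fingers move at their own pace and stop on an object; FORCE is the grip in N (left out, the last holds). Time passes only in rows, so rows that do not move let the fingers close. It gives the time, the measured TCP pose, the force, the opening and the grip force at its end, in the units of the state.
- sense(): the state, without advancing time (a new reading comes with each control period).
- snapshot(name): name is "scene" or "top"; returns a dict with "img" (400x640x3 uint8, red, green, blue), "fx", "fy", "cx", "cy" (pixels), "extrinsics" (4x4, takes a point from camera to world coordinates). Camera axes: x right, y down, z forward; pixel columns grow to the right and rows downward; lengths in mm; the calibration is good to about 2 mm. A picture is of the moment at which its call begins. There is no depth.
- hand_in(): hands the job in; it is judged then, once.
The state is a dict: "time": time; "joint_pos": joint angles; "qd": joint speeds; "joint_efforts": joint torques, N m; "tool_pos": TCP position; "tcp_rot": TCP orientation; "ft_force": force on the tool from outside, world axes, zero at the start; "wrist_torque": the same for the moment, N m; "finger_gap": finger opening in mm; "grip_force": force on a finger pad.
Only numpy, scipy, OpenCV 4.12 (cv2) and the standard library are available. Lean on these libraries where they do the work, as an engineer would, in place of code of your own. Each camera call takes 0.05 s, during which the arm holds its last target. There are 200 camera calls.

## Working session

There is one attempt and no reset: what is moved stays moved. The work goes in short steps, Python scripts to look and compute and a shell command to move; the robot and the scene stay as the last step left them, time stands still between calls to the robot, and variables do not carry over. Pictures are saved under pics/ and viewed, at most 10 in all, crops included, and the job is handed in when it is done.

```bash
ls; mkdir -p pics
cat > h.py <<'E'
from bench import *
import numpy as np, cv2
def snap(name,fn=None):
    s=snapshot(name)
    if fn: cv2.imwrite('pics/'+fn,s['img'][:,:,::-1])
    return s
def ray(s,u,v,z):
    E=np.array(s['extrinsics']);d=E[:3,:3]@np.array([(u-s['cx'])/s['fx'],(v-s['cy'])/s['fy'],1]);o=E[:3,3]
    return o+d*(z-o[2])/d[2]
def proj(s,p):
    E=np.array(s['extrinsics']);c=E[:3,:3].T@(np.array(p)-E[:3,3]);return c[0]/c[2]*s['fx']+s['cx'],c[1]/c[2]*s['fy']+s['cy']
def blobs(s,lo,hi,amin=30):
    h=cv2.cvtColor(s['img'],cv2.COLOR_RGB2HSV);m=cv2.inRange(h,np.array(lo),np.array(hi))
    cs,_=cv2.findContours(m,cv2.RETR_EXTERNAL,cv2.CHAIN_APPROX_NONE)
    return [c for c in cs if cv2.contourArea(c)>amin]
E
python3 - <<'E'
from h import *
s=sense();print(s['tool_pos'],s['tcp_rot'],s['ft_force'],s['time'])
a=snap('top','top1.png');b=snap('scene','scene1.png')
for s in (a,b): print(s['fx'],np.round(s['extrinsics'],3).tolist())
C={'red':((0,120,60),(6,255,255)),'orange':((7,150,60),(19,255,255)),'yellow':((20,120,60),(34,255,255)),'green':((40,90,40),(85,255,255))}
for n,s in (('top',a),('scene',b)):
  for k,(l,h) in C.items():
    for c in blobs(s,l,h):
      r=cv2.minAreaRect(c);print(n,k,cv2.contourArea(c),np.round(r[0],1),np.round(r[1],1),round(r[2],1),np.round(ray(s,*r[0],0)))
E
```

```text
pics
[ 250.49391219 -544.95402233  403.61606377] [-1.79891007e+02 -9.36679074e-03  2.46823920e+01] [-0.02007348  0.1341845   0.08409018] 0.0
397.8423764263227 [[-0.023, -0.999, 0.043, 527.158], [-1.0, 0.023, -0.005, -45.448], [0.004, -0.043, -0.999, 1265.398], [0.0, 0.0, 0.0, 1.0]]
444.3368304965789 [[-0.855, 0.354, -0.379, 1121.277], [0.518, 0.567, -0.64, 863.421], [-0.011, -0.744, -0.668, 1049.267], [0.0, 0.0, 0.0, 1.0]]
top red 40.5 [277.5 224.5] [7. 7.] 90.0 [500.  77.   0.]
top red 260.0 [547.7 109. ] [51.1 11.2] 70.3 [ 851. -800.    0.]
top red 492.5 [527.7 109.9] [63.1 45.2] 63.4 [ 849. -735.    0.]
top orange 56965.0 [305.2 291.8] [228.9 555.9] 87.3 [286.  -6.   0.]
top orange 83.5 [530.1 126.9] [32.2  8.8] 64.5 [ 794. -740.    0.]
top orange 33269.0 [281.5 132.4] [110.7 563.7] 88.8 [794.  59.   0.]
top orange 3012.5 [319.5  33.5] [  8.  639.3] 88.9 [1114.  -70.    0.]
top yellow 319.5 [253.6 269.2] [27.3 13.5] 19.4 [360. 155.   0.]
top yellow 586.5 [246.7 222.2] [38.7 17.2] 7.6 [509. 175.   0.]
top yellow 137.0 [618.3 182. ] [32.1  7. ] 86.8 [  610. -1015.     0.]
top yellow
[... 6860 characters left out ...]
 [ 291. -609.    0.]
scene orange 88.0 [290.3 118.6] [38.8 19.1] 36.3 [ 347. -693.    0.]
scene orange 99.0 [399.7 100.6] [28.8 21.7] 62.2 [-168. -558.    0.]
scene orange 41.5 [414.2  90.4] [11.8 14.9] 31.0 [-291. -599.    0.]
scene orange 54.5 [342.6  92.6] [23.9 10.4] 84.3 [  16. -768.    0.]
scene orange 49.5 [378.6  85.7] [12.4 11.2] 8.1 [-174. -732.    0.]
scene orange 61.5 [361.1  82. ] [15.  11.4] 83.7 [-123. -811.    0.]
scene yellow 284.0 [374.9 252.4] [22.9 15.9] 55.5 [500. 150.   0.]
scene yellow 178.0 [411.9 236.8] [19.6 11.7] 66.8 [359. 159.   0.]
scene yellow 85.5 [186.5 131.2] [ 5.1 21.6] 58.4 [ 776. -842.    0.]
scene green 44.0 [283.  188.5] [7. 8.] 90.0 [ 601. -279.    0.]
```

Run:
```python
import cv2
a=cv2.imread('pics/top1.png');cv2.imwrite('pics/c1.png',cv2.resize(a[130:310,190:430],None,fx=3.3,fy=3.3,interpolation=cv2.INTER_CUBIC))
a=cv2.imread('pics/scene1.png');cv2.imwrite('pics/c2.png',cv2.resize(a[140:300,220:460],None,fx=3.3,fy=3.3,interpolation=cv2.INTER_CUBIC))
```

```text
(no output)
```

View pics/c1.png

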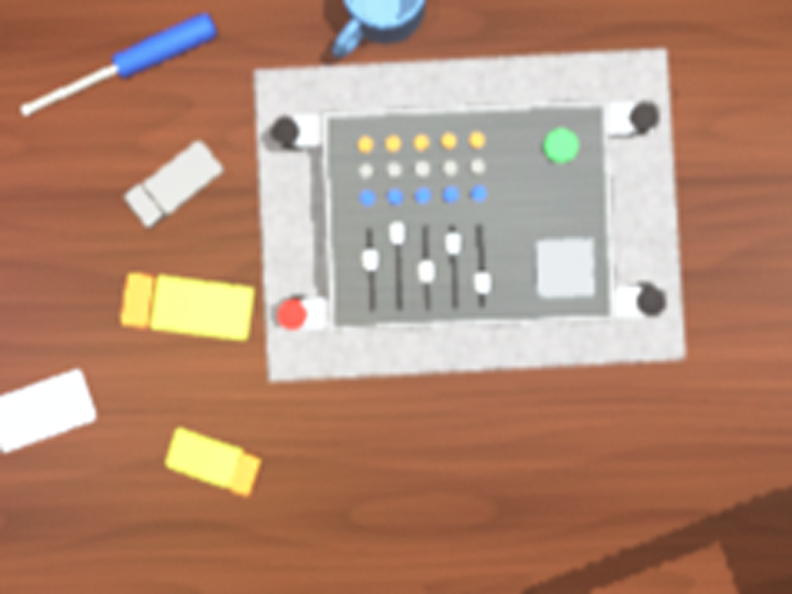

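View pics/c2.png

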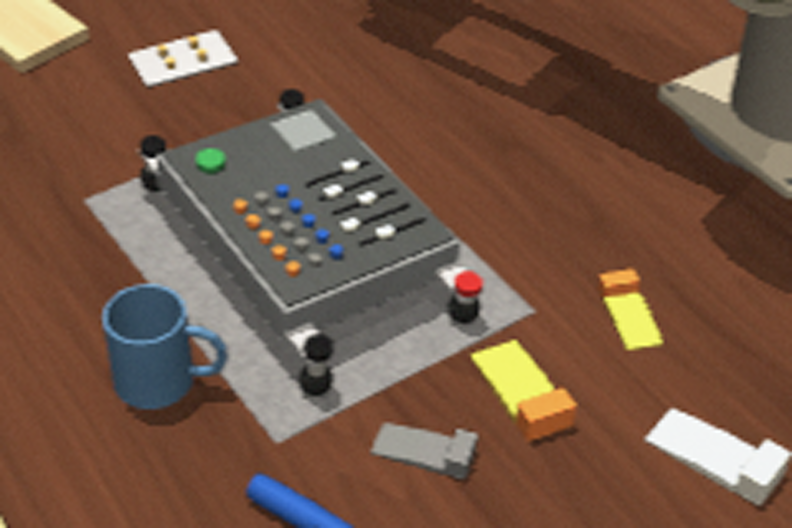

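```bash
cat >> h.py <<'E'
def pts():
    """wedge tip mid, heel back-top mid (two corners each), red cap, from top view"""
    s=snap('top');h=cv2.cvtColor(s['img'],cv2.COLOR_RGB2HSV)
    m=cv2.inRange(h,np.array((14,130,190)),np.array((34,255,255)))
    return s,m
E
python3 - <<'E'
from h import *
s,m=pts()
cs,_=cv2.findContours(m,cv2.RETR_EXTERNAL,cv2.CHAIN_APPROX_NONE)
for c in cs:
  if cv2.contourArea(c)>100 and 200<c[:,0,0].mean()<300 and c[:,0,1].mean()>150:
    r=cv2.minAreaRect(c);print(cv2.contourArea(c),r);b=cv2.boxPoints(r)
    for p in b: print(p, ray(s,*p,2)[:2].round(),ray(s,*p,30)[:2].round())
h=cv2.cvtColor(s['img'],cv2.COLOR_RGB2HSV)
for p in ((228,221),(250,222),(232,185),(220,230)): print(p,h[p[1],p[0]])
for z in (53,): print('red',ray(s,277.5,224.5,z))
k=3.3
for n,u,v,z in (('FL far-left',285,131,58),('far-right',645,116,73),('near-right',651,299,63),('pad',562,145,90)):
  print(n,ray(s,190+u/k,130+v/k,z).round(1))
b=snap('scene')
print('pad scene',ray(b,283,188.5,97).round(1),'red',ray(b,361.5,225.5,53).round(1))
E
```

```text
341.5 ((253.89846801757812, 269.2877197265625), (28.622529983520508, 13.590154647827148), 19.440034866333008)
[238.14154 270.9323 ] [356. 204.] [360. 198.]
[242.66461 258.11694] [396. 189.] [399. 184.]
[269.6554  267.64313] [364. 104.] [368. 101.]
[265.13232 280.4585 ] [325. 119.] [329. 116.]
630.5 ((246.36997985839844, 222.4099884033203), (39.59798049926758, 17.677669525146484), 8.13010311126709)
[225.51997 228.35999] [491. 242.] [492. 235.]
[228.01997 210.85999] [546. 233.] [546. 227.]
[267.21997 216.45999] [526. 109.] [526. 106.]
[264.71997 233.95999] [471. 118.] [472. 114.]
(228, 221) [ 26 141 255]
(250, 222) [ 30  94 255]
(232, 185) [  9  78 180]
(220, 230) [ 10 132 174]
red [500.66384104  72.0205013   53.        ]
FL far-left [667.4  71.9  58. ]
far-right [ 672.  -258.3   73. ]
near-right [ 504.9 -260.4   63. ]
pad [ 645.4 -179.8   90. ]
pad scene [ 648.8 -173.6   97. ] red [500.4  71.9  53. ]
```

Candidates (top view px): large yellow wedge (247,222), small yellow (254,269), grey (243,186) and white (203,255). I choose the large yellow one with its orange heel at (229,221). The red-capped foot is at (277.5,224.5) and the pad at (360,174). The crops confirm this.

The wedge yaw is about -100°. The heel is near (518.5,229) and the foot near (503.5,71).

```bash
python3 -m jog '0 0 0 0 0 -0.16 0.62; 0 0 0 0 0 -0.16 0.62; 0 0 0 0 0 -0.16 0.62; 0 0 0 0 0 -0.16 0.62; 0 0 0 0 0 -0.16 0.62' 40; python3 -m jog '0 0 0 0 0 -0.123 0.62; 0 0 0 0 0 0 0.62'
python3 - <<'E'
from h import *
s=sense();p=s['tool_pos'];print(p,s['tcp_rot'],s['finger_gap'],s['time'])
H=np.array([518.5,229]);d=np.array([-.171,-.985]);t=H-d*35-p[:2];a=np.radians(s['tcp_rot'][2])
print(t,'tx,ty',t@[np.cos(a),np.sin(a)]/100,t@[np.sin(a),-np.cos(a)]/100)
E
```

```text
time: 0.82
tool_pos: [250.5, -545.1, 404.4]
tcp_rot: [-180.0, -0.0, 73.0]
ft_force: [-0.3, 0.5, 0.1]
finger_gap: 15.8
grip_force: 0.0
time: 1.08
tool_pos: [250.5, -545.1, 404.4]
tcp_rot: [-180.0, -0.0, 80.0]
ft_force: [0.0, 0.2, -0.1]
finger_gap: 16.2
grip_force: 0.0
[ 250.53007438 -545.12368957  404.407116  ] [-1.79983707e+02 -2.52493354e-02  8.00145577e+01] 16.224482081847338 1.075
[273.95492562 808.59868957] tx,ty 8.438531317472133 1.2959565614235238
```

```bash
for i in 1 ; do python3 -m jog '0.56 0.086 0 0 0 0 0.62; 0.56 0.086 0 0 0 0 0.62; 0.56 0.086 0 0 0 0 0.62; 0.56 0.086 0 0 0 0 0.62; 0.56 0.086 0 0 0 0 0.62'; python3 -m jog '0.56 0.086 0 0 0 0 0.62; 0.56 0.086 0 0 0 0 0.62; 0.56 0.086 0 0 0 0 0.62; 0.56 0.086 0 0 0 0 0.62; 0.56 0.086 0 0 0 0 0.62';  python3 -m jog '0.56 0.086 0 0 0 0 0.62; 0.56 0.086 0 0 0 0 0.62; 0.56 0.086 0 0 0 0 0.62; 0.56 0.086 0 0 0 0 0.62; 0.56 0.086 0 0 0 0 0.62'; done
python3 - <<'E'
from h import *
s=sense();p=s['tool_pos'];print(p,s['tcp_rot'],s['time'])
H=np.array([518.5,229]);d=np.array([-.171,-.985]);t=H-d*35-p[:2];a=np.radians(s['tcp_rot'][2])
print('tx,ty',t@[np.cos(a),np.sin(a)]/100,t@[np.sin(a),-np.cos(a)]/100)
E
```

```text
time: 1.7
tool_pos: [341.4, -275.1, 404.7]
tcp_rot: [180.0, 0.0, 79.8]
ft_force: [0.8, 0.8, -0.2]
finger_gap: 15.9
grip_force: 0.0
time: 2.33
tool_pos: [432.1, -6.5, 405.0]
tcp_rot: [179.9, 0.0, 79.9]
ft_force: [0.9, -0.3, 0.0]
finger_gap: 16.2
grip_force: 0.0
time: 2.95
tool_pos: [522.9, 261.9, 404.7]
tcp_rot: [180.0, 0.0, 79.9]
ft_force: [0.5, -0.5, 0.2]
finger_gap: 16.4
grip_force: 0.0
[522.89980278 261.91814294 404.68448435] [1.79978268e+02 2.69013555e-04 7.98656852e+01] 2.95
tx,ty 0.018114924086659916 0.01286526094406362
```

```bash
python3 -m jog '0.02 0.01 0.5 0 0 0 0.62; 0 0 0.5 0 0 0 0.62; 0 0 0.5 0 0 0 0.62; 0 0 0.5 0 0 0 0.62; 0 0 0.2 0 0 0 0.62'
python3 - <<'E'
from h import *
b=snap('scene');cv2.imwrite('pics/c3.png',cv2.resize(b['img'][120:320,270:470,::-1],None,fx=3,fy=3,interpolation=cv2.INTER_CUBIC))
s=sense();print(s['tool_pos'],s['ft_force'])
E
```

```text
time: 3.58
tool_pos: [522.2, 261.1, 181.1]
tcp_rot: [-179.7, 0.2, 79.9]
ft_force: [0.3, -0.3, 0.1]
finger_gap: 16.3
grip_force: 0.0
[522.01718596 260.98578348 179.97350826] [-1.37720292 -1.26823489 -1.35536632]
```

View pics/c3.png

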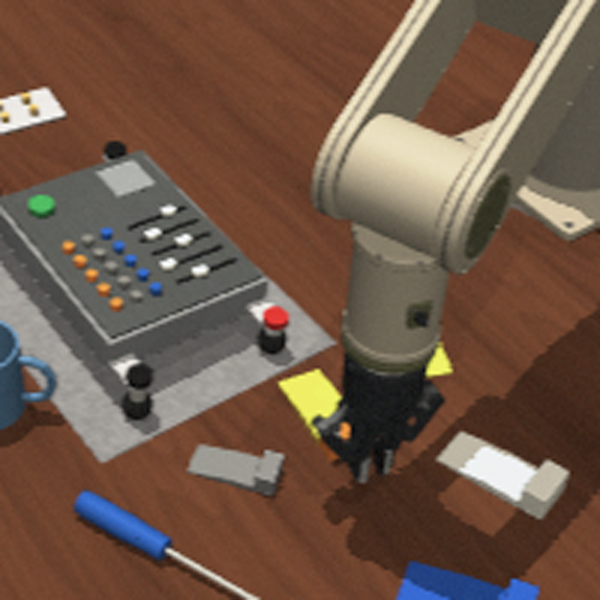

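Fingers stand right behind the heel (crop ≈(370,465)), clear of other items. Now pushing.

```bash
python3 -m jog '-0.1 0 0 0 0 0 0.62; -0.08 0 0 0 0 0 0.62; -0.06 0 0 0 0 0 0.62; -0.06 0 0 0 0 0 0.62; -0.06 0 0 0 0 0 0.62'
python3 -m jog '-0.06 0 0 0 0 -0.02 0.62; -0.06 0 0 0 0 -0.02 0.62; -0.06 0 0 0 0 -0.02 0.62; -0.06 0 0 0 0 -0.02 0.62; 0 0 0 0 0 0 0.62'
cat > w.py <<'E'
from h import *
import sys
k=sys.argv[1]
a=snap('top');cv2.imwrite(f'pics/{k}t.png',cv2.resize(a['img'][150:260,200:330,::-1],None,fx=5,fy=5,interpolation=cv2.INTER_CUBIC))
b=snap('scene');cv2.imwrite(f'pics/{k}s.png',cv2.resize(b['img'][190:290,320:440,::-1],None,fx=5,fy=5,interpolation=cv2.INTER_CUBIC))
s=sense();print(s['tool_pos'],s['tcp_rot'],s['ft_force'],s['time'])
for q,n in ((a,'top'),(b,'scene')):
  for c in blobs(q,(0,120,60),(6,255,255),15):
    m=c[:,0].mean(0)
    if 250<m[0]<390 and m[1]>190: print(n,'red',m.round(1),ray(q,*m,53).round(1))
  for c in blobs(q,(40,90,40),(85,255,255),15):
    m=c[:,0].mean(0); print(n,'pad',m.round(1))
  for c in blobs(q,(20,60,190),(36,255,255),15):
    m=c[:,0].mean(0)
    if 220<m[0]<385 and 200<m[1]<260:
      print(n,'yellow',cv2.contourArea(c)); 
      for p in cv2.boxPoints(cv2.minAreaRect(c)): print(p.round(1),ray(q,*p,2)[:2].round(1),ray(q,*p,9.5)[:2].round(1))
E
python3 w.py p1
```

```text
time: 4.25
tool_pos: [518.0, 226.1, 185.5]
tcp_rot: [179.9, -0.0, 80.1]
ft_force: [0.3, 1.7, 1.4]
finger_gap: 16.4
grip_force: 0.8
time: 4.88
tool_pos: [514.2, 201.9, 184.4]
tcp_rot: [-180.0, 0.0, 84.9]
ft_force: [0.3, 0.2, 0.7]
finger_gap: 16.5
grip_force: 0.0
[514.23805691 202.33508229 184.48750739] [-1.79978497e+02  1.89117467e-02  8.48399164e+01] [ 0.32256616 -0.26608082 -0.43718569] 4.975
top red [278.4 224.6] [500.3  69.3  53. ]
top pad [359.5 173.6]
top yellow 486.0
[240.1 230. ] [484.9 195.7] [485.2 194.3]
[241.2 213.5] [536.9 191.5] [536.8 190. ]
[278.2 216. ] [526.4  74.2] [526.4  73.5]
[277.1 232.5] [474.4  78.7] [474.7  78. ]
scene red [361.5 225.6] [500.5  72.1  53. ]
scene pad [283.4 188. ]
scene yellow 83.5
[355.6 240.1] [523.2  76. ] [527.5  81.7]
[365.8 231.7] [473.4  62.3] [478.   68.1]
[379.4 248.1] [478.9 144.1] [483.5 149.3]
[369.3 256.6] [526.8 155.8] [531.1 160.9]
```

View pics/p1s.png

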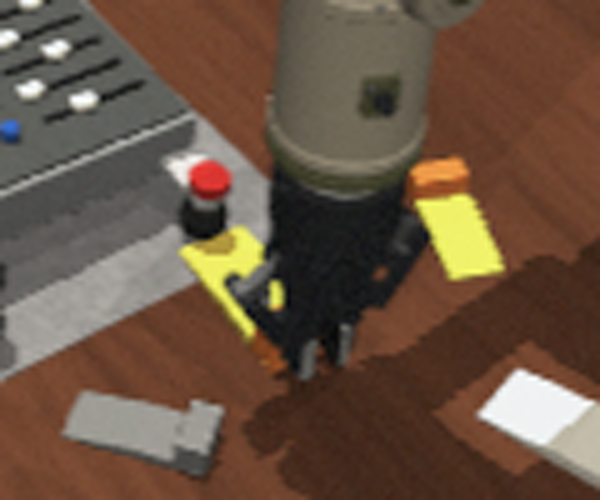

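The tip has just reached the foot and is centred on it (red cap at crop (210,180), tip edge just below). I'll continue straight.

```bash
python3 -m jog '-0.06 0 0 0 0 0 0.62; -0.06 0 0 0 0 0 0.62; -0.06 0 0 0 0 0 0.62; -0.06 0 0 0 0 0 0.62; -0.06 0 0 0 0 0 0.62'
python3 -m jog '-0.05 0 0 0 0 0 0.62; -0.05 0 0 0 0 0 0.62; -0.05 0 0 0 0 0 0.62; -0.05 0 0 0 0 0 0.62; -0.05 0 0 0 0 0 0.62'
python3 w.py p2
```

```text
time: 5.6
tool_pos: [511.6, 172.2, 184.7]
tcp_rot: [-180.0, 0.0, 84.9]
ft_force: [-0.9, 0.9, -0.9]
finger_gap: 16.1
grip_force: 0.4
time: 6.22
tool_pos: [509.4, 147.4, 184.7]
tcp_rot: [-180.0, 0.0, 84.9]
ft_force: [-0.1, 0.0, -1.3]
finger_gap: 16.5
grip_force: 0.3
[509.36788513 147.2435145  184.67326543] [-1.79995442e+02  1.44850557e-02  8.48400857e+01] [ 0.15291274  0.0970452  -0.55677168] 6.325
top red [278.6 224. ] [502.   68.7  53. ]
top pad [360.  172.4]
top yellow 266.0
[260.4 231.6] [478.3 131.6] [478.6 130.5]
[261.1 215.5] [529.3 128.5] [529.3 127.5]
[294.7 216.9] [522.2  22.1] [522.2  21.7]
[294.  233.1] [471.2  25.4] [471.6  25. ]
scene red [360.4 223.3] [497.5  62.   53. ]
scene pad [282.  189.5]
```

View pics/p2s.png

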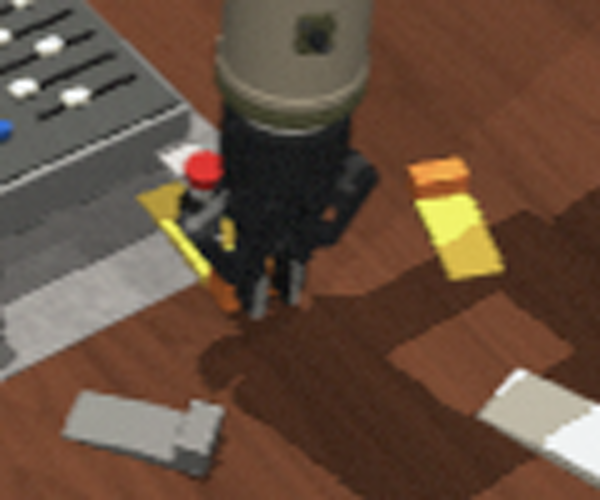

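```bash
python3 -m jog '-0.04 0 0 0 0 0 0.62; -0.04 0 0 0 0 0 0.62; -0.03 0 0 0 0 0 0.62; -0.02 0 0 0 0 0 0.62; 0 0 0 0 0 0 0.62'
python3 -m jog '0.08 0 0 0 0 0 0.62; 0.3 0 0 0 0 0 0.62; 0.5 0 0 0 0 0 0.62; 0 0 -0.6 0 0 0 0.62; 0 0 -0.6 0 0 0 0.62'
python3 w.py p3
python3 - <<'E'
import cv2,numpy as np
a=cv2.imread('pics/p3t.png');b=cv2.imread('pics/p3s.png')
h=max(a.shape[0],b.shape[0]);f=lambda i:cv2.copyMakeBorder(i,0,h-i.shape[0],0,0,0)
cv2.imwrite('pics/p3.png',cv2.resize(np.hstack([f(a),f(b)]),(800,int(800*h/(a.shape[1]+b.shape[1])))))
E
```

```text
time: 6.95
tool_pos: [508.3, 134.7, 184.8]
tcp_rot: [180.0, 0.0, 84.9]
ft_force: [-0.2, 0.5, 0.8]
finger_gap: 16.3
grip_force: 0.5
time: 7.58
tool_pos: [515.4, 223.5, 304.2]
tcp_rot: [-179.8, 0.1, 85.0]
ft_force: [0.4, 0.5, 1.8]
finger_gap: 16.4
grip_force: 0.0
[518.69026144 224.05907581 312.98411054] [179.33116736  -0.26968199  84.91101165] [0.38576656 0.63502946 0.25347754] 7.675
top red [278.6 224. ] [502.   68.7  53. ]
top pad [360.1 172.3]
top yellow 273.5
[261.5 231.2] [479.6 128.1] [479.8 127.1]
[262.4 215.1] [530.3 124.2] [530.3 123.2]
[298.9 217.3] [520.8   8.6] [520.8   8.3]
[298.  233.4] [470.1  12.7] [470.4  12.4]
scene red [360.6 223.6] [497.9  63.1  53. ]
scene pad [282.  189.6]
scene yellow 21.0
[348.5 231.5] [520.9  31.7] [525.2  37.7]
[351. 229.] [507.5  26.5] [511.9  32.5]
[361. 239.] [505.6  81. ] [510.   86.6]
[358.5 241.5] [518.7  85.8] [523.   91.4]
```

View pics/p3.png

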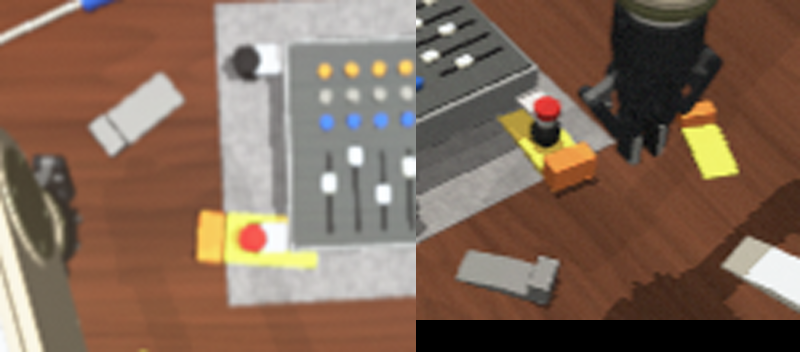

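Foot stands on the flat just ahead of the heel (left half: red cap (252,238), heel (212,236)), wedge flat. Now the pad.

```bash
python3 -m jog '0 0 -0.5 0 0 0 1; 0 0 -0.2 0 0 0 1'
python3 - <<'E'
from h import *
a=snap('top');b=snap('scene');P=[]
for q in (a,b):
  c=max(blobs(q,(40,90,40),(85,255,255),15),key=cv2.contourArea);(u,v),r=cv2.minEnclosingCircle(c)
  M=cv2.moments(c);u,v=M['m10']/M['m00'],M['m01']/M['m00'];p=ray(q,u,v,92);P.append(p);print(p.round(1))
t=np.mean(P,0)
s=sense();p=s['tool_pos'];print(p,s['tcp_rot'],s['ft_force'],s['finger_gap'])
d=(t-p)[:2];a=np.radians(s['tcp_rot'][2]);print('tx,ty',d@[np.cos(a),np.sin(a)]/100,d@[np.sin(a),-np.cos(a)]/100)
E
```

```text
time: 7.92
tool_pos: [516.7, 223.0, 377.8]
tcp_rot: [179.8, -0.1, 84.9]
ft_force: [0.3, 0.2, 0.3]
finger_gap: -0.0
grip_force: 0.0
[ 650.2 -179.2   92. ]
[ 652.1 -175.3   92. ]
[516.91030041 222.95358188 377.55645666] [ 1.79719222e+02 -1.12814743e-01  8.48697142e+01] [ 0.96674603 -0.11891377 -0.51061577] 0.17093974794345373
tx,ty -3.8661714916933074 1.6946723439016498
```

```bash
python3 -m jog '-0.483 0.212 0 0 0 0 1; -0.483 0.212 0 0 0 0 1; -0.483 0.212 0 0 0 0 1; -0.483 0.212 0 0 0 0 1; -0.483 0.212 0 0 0 0 1'
python3 -m jog '-0.483 0.212 0 0 0 0 1; -0.483 0.212 0 0 0 0 1; -0.483 0.212 0 0 0 0 1; 0 0 0.4 0 0 0 1; 0 0 0.4 0 0 0 1'
python3 -m jog '0 0 0.1 0 0 0 1; 0 0 0.1 0 0 0 1; 0 0 0 0 0 0 1'
```

```text
time: 8.65
tool_pos: [600.0, -29.1, 372.1]
tcp_rot: [-179.8, -0.0, 84.9]
ft_force: [0.6, -0.2, -0.5]
finger_gap: 0.0
grip_force: 0.0
time: 9.28
tool_pos: [650.0, -178.5, 291.2]
tcp_rot: [-179.9, -0.0, 84.8]
ft_force: [-0.3, 1.1, 0.1]
finger_gap: -0.1
grip_force: 0.0
time: 9.65
tool_pos: [650.6, -177.4, 275.0]
tcp_rot: [180.0, 0.0, 84.9]
ft_force: [0.2, -0.4, 0.4]
finger_gap: -0.2
grip_force: 0.0
```

```bash
python3 -m jog '0 0 0.05 0 0 0 1; 0 0 0.02 0 0 0 1; 0 0 0 0 0 0 1'; python3 -m jog '0 0 0.01 0 0 0 1; 0 0 0.01 0 0 0 1;0 0 0 0 0 0 1'
```

```text
time: 10.02
tool_pos: [650.5, -177.6, 268.0]
tcp_rot: [180.0, 0.0, 84.9]
ft_force: [0.7, -0.7, 0.3]
finger_gap: -0.1
grip_force: 0.0
time: 10.4
tool_pos: [650.4, -177.6, 265.6]
tcp_rot: [-180.0, -0.0, 84.9]
ft_force: [0.3, -0.5, 1.1]
finger_gap: 0.2
grip_force: 0.0
```

```bash
python3 -m jog '0 0 0.01 0 0 0 1;0 0 0 0 0 0 1'; python3 -m jog '0 0 0.005 0 0 0 1; 0 0 0 0 0 0 1'
```

```text
time: 10.65
tool_pos: [650.5, -177.6, 265.2]
tcp_rot: [180.0, 0.0, 84.9]
ft_force: [-2.4, -0.0, 3.2]
finger_gap: 0.3
grip_force: 2.0
time: 10.9
tool_pos: [650.5, -177.6, 265.2]
tcp_rot: [180.0, 0.0, 84.9]
ft_force: [-3.7, 1.5, 7.1]
finger_gap: 0.0
grip_force: 3.5
```

Contact at about 7 N. I'll press a touch more, hold, lift, and look.

```bash
python3 -m jog '0 0 0.003 0 0 0 1; 0 0 0 0 0 0 1; 0 0 0 0 0 0 1'; python3 -m jog '0 0 -0.05 0 0 0 1; 0 0 -0.3 0 0 0 1; 0 0 -0.5 0 0 0 1; 0 0 -0.5 0 0 0 1; 0 0 0 0 0 0 1'; python3 -m jog '0 0 0 0 0 0 1; 0.5 0 0 0 0 0 1; 0.5 0 0 0 0 0 1; 0 0 0 0 0 0 1; 0 0 0 0 0 0 1'
python3 w.py p4
python3 - <<'E'
from h import *
b=snap('top');cv2.imwrite('pics/p5.png',cv2.resize(b['img'][130:250,200:420,::-1],None,fx=3.5,fy=3.5,interpolation=cv2.INTER_CUBIC))
E
```

```text
time: 11.28
tool_pos: [650.6, -177.6, 265.1]
tcp_rot: [180.0, 0.0, 84.9]
ft_force: [-4.4, 0.5, 8.4]
finger_gap: 0.1
grip_force: 4.3
time: 11.9
tool_pos: [651.6, -178.0, 405.7]
tcp_rot: [179.4, 0.1, 84.9]
ft_force: [-0.2, -0.4, 0.6]
finger_gap: -0.2
grip_force: 0.0
time: 12.52
tool_pos: [659.1, -77.9, 396.9]
tcp_rot: [-179.8, 0.0, 84.9]
ft_force: [-0.9, -0.2, 0.2]
finger_gap: 0.1
grip_force: 0.0
[659.14300362 -78.96107919 397.68657149] [-1.79897378e+02  1.08688582e-02  8.48040091e+01] [-0.02317581  0.58250531 -0.11803765] 12.625
top yellow 29.0
[291. 233.] [471.7  34.8] [472.   34.3]
[291. 228.] [487.5  34.4] [487.7  34. ]
[298. 228.] [487.   12.3] [487.2  11.9]
[298. 233.] [471.2  12.6] [471.5  12.3]
top yellow 165.5
[260.5 230.2] [482.7 131.2] [482.9 130.2]
[263.1 214.2] [533.2 121.9] [533.2 120.9]
[278.2 216.7] [524.2  74.2] [524.2  73.5]
[275.5 232.8] [473.6  83.6] [473.9  82.9]
scene red [360.7 223.7] [498.   63.9  53. ]
scene pad [282.  189.6]
scene pad [470.   55.9]
scene yellow 34.5
[347.8 239.7] [543.6  61.2] [547.7  66.9]
[349.  229.9] [515.3  26.4] [519.6  32.4]
[369.3 232.4] [465.4  71.2] [470.1  76.8]
[368.1 242.3] [494.5 104.7] [499.  110.1]
```

View pics/p4s.png

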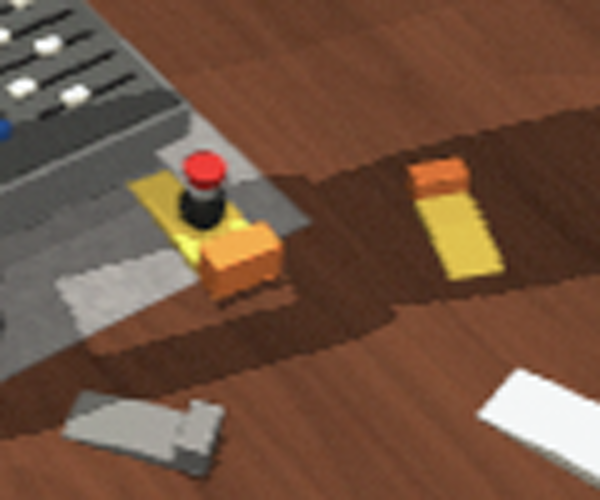

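View pics/p5.png

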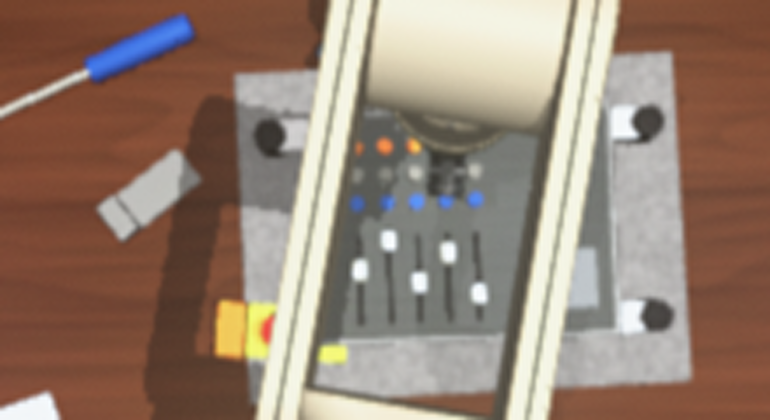

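The foot stands on the flat, and the pad pixel (282,189.6) is the same before and after the press, so nothing rocks. The robot is clear of everything.

```bash
python3 -c "from bench import *; print(hand_in())"
```

```text
the job is handed in; nothing more can be done
None
```

I pushed the wedge under the short foot, pressed the pad with about 8 N, saw no rocking, and handed the job in at about 13 s; no verdict came back, so I can't confirm it passed.

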